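# Sweep the steel offcuts into the scrap pan

### The arm

A 6-joint arm with a two-finger parallel gripper is mounted at the origin on the work surface. World frame = base frame: x ahead of the robot, y to its left, z up, the work surface at z = 0. Lengths are in m, angles in degrees, forces in N, time in s.
With the tool pointing down it reaches from about 0.3 to 0.75 m from the base axis. Payload 8.5 kg.
Tool frame: the origin (TCP) lies on the centre line of the jaws, within the pads' length; the fingertips stand 19 mm ahead of it and the grasp point (between the pads) is the TCP (env.tcp_to_tips is the z of the fingertips in the tool frame, in m); z points along the fingers, y is the line along which they close (so a half turn about z gives the same grasp; the last joint's range is limited). The gripper opens to 85 mm and grips with 20 to 120 N. Pads are 22 mm wide; open, the fingers measure 114 mm over their backs; the gripper's body (76 mm by 85 mm) begins 54 mm behind the grasp point. The pads swing forward as they close: fully open they stand 13 mm farther back than shut.
Start: joints at [53.726, 21.807, 74.336, -0, 83.858, -12.336], TCP at [0.223, 0.503, 0.25] pointing down, gripper open.
Joint ranges: [-178.18, 178.18], [-50.72, 133.34], [12.68, 142.11], [-81.47, 261.47], [9.98, 163.14], [-165.26, 165.26]. Speed limits (degrees/s): [136.94, 136.94, 180, 180, 180, 180].

### API

Orientations are given as a 3x3 rotation matrix whose columns are the frame's x, y, z axes.
In Python, from rig import env gives the robot as it stands.
- The arm moves only by the tool servo_tool, never from a script. Its argument "steps" is a list of rows, each an object of numbers: "tx", "ty", "tz": the shift along the world's x, y, z in cm; "yaw": the turn about the world's z in degrees; "claw": the finger opening in cm, from 0 to 8.54. In form: [{"tx": .., "ty": .., "tz": .., "yaw": .., "claw": ..}, ...]. A call has 1 to 20 rows; each row shifts and turns the commanded pose from where the row before left it; what a row does not reach is not made up. A row lasts 1/10 s, in which the tool goes at most 50 mm and 8.59 degrees, less where a joint would pass 70% of its speed; a pose out of reach is approached as far as the arm can. A call with a gripper value outside its range is refused whole. The fingers move at their own pace and stop on an object; "newtons" is the grip in N (left out, the last holds). Time passes only in rows, so rows that do not move let the fingers close. It gives the time, the measured TCP pose, the force, the opening and the grip force at its end, in the units of the state.
- env.observe(): the state, without advancing time (a new reading comes with each control period).
- env.get_image(name): name is "scene" or "top" or "wrist"; returns (picture, depth): 384x512x3 uint8, red, green, blue; 384x512 float32, m along the optical axis (not along the pixel's ray), 0 where there is no reading.
- env.camera_model(name): a dict with "fovy" (degrees; the focal length in pixels is half the picture's height over the tangent of half this angle, whatever the lens; pixels are square), "cx", "cy" (the principal point, pixels), "dist_coeffs" ([k1, k2, p1, p2, k3] as OpenCV has them; the pictures are not rectified), "T" (4x4, takes a point from camera to world coordinates). Camera axes: x right, y down, z forward; pixel columns grow to the right and rows downward; lengths in m; the calibration is good to about 2 mm. A picture is of the moment at which its call begins: read the wrist's pose just before it. camera_model takes no time and is no camera call; for the wrist camera it gives the pose at the moment of the call.
- env.close_job(): hands the job in; it is judged then, once.
The state is a dict: "time_s": time; "q": joint angles; "qvel": joint speeds; "joint_efforts": joint torques, N m; "position": TCP position; "tool_rot": TCP orientation; "ft_force": force on the tool from outside, world axes, zero at the start; "wrist_torque": the same for the moment, N m; "grip_width": finger opening in m; "gripper_force": force on a finger pad.
Only numpy, scipy, OpenCV 4.12 (cv2) and the standard library are available. Lean on these libraries where they do the work, as an engineer would, in place of code of your own. Each camera call takes 0.05 s, during which the arm holds its last target. There are 200 camera calls.

### The job

Clear the knife grinder's counter: use the closed fingertips as a broom and sweep the three grey steel offcuts along the counter through the open side of the red scrap pan, so that all three lie inside it. Only push them, do not pick any of them up, and leave the brass bolster that lies among them, the knives and everything else on the counter where they are.

Things in the scene. Friction and masses are not known exactly. Their poses are not given: they have to be found in the camera images.
- pan: red scrap pan fixed to the counter: three walls 25 mm high, 5 thick, the fourth side open (mouth). Inside 210 mm wide (x), 130 deep (y); floor flush with the counter (z = 0), no lip. Origin on the counter at the middle of the mouth; +y points into the pan, x along the mouth. A dark bar handle 23 mm high stands 40 mm out behind the back wall. The offcuts lie in front of the mouth, on its -y side.
- offcut0: blade-steel offcut: a bright grey rectangular bar end, 34 (x) by 22 (y) by 12 mm (z), 50 to 100 g, lying flat; origin at the centre of its underside, x along its length. It slides on the counter and turns flush against whatever pushes it. No offcut starts within 40 mm of another or of the bolster, centre to centre.
- offcut1: blade-steel offcut: a bright grey rectangular bar end, 34 (x) by 22 (y) by 12 mm (z), 50 to 100 g, lying flat; origin at the centre of its underside, x along its length. It slides on the counter and turns flush against whatever pushes it. No offcut starts within 40 mm of another or of the bolster, centre to centre.
- offcut2: blade-steel offcut: a bright grey rectangular bar end, 34 (x) by 22 (y) by 12 mm (z), 50 to 100 g, lying flat; origin at the centre of its underside, x along its length. It slides on the counter and turns flush against whatever pushes it. No offcut starts within 40 mm of another or of the bolster, centre to centre.
- bolster: brass knife bolster to be left alone, lying among the offcuts: a small forked block 30 (x) by 18 (y) by 24 mm (z), origin at the centre of its underside. Loose.
- cleaver: finished cleaver lying flat, loose: blade 160 by 75 mm, wooden handle 122 mm long with its bolster, 25 mm high; origin at the middle of the blade's heel on the counter, x along the blade to its tip (the handle goes to -x). To be left alone, beyond the work.
- paring: small knife with wooden handle lying flat, loose: blade 100 by 22 mm, handle 107 mm long, 17 mm high; origin at the blade's heel on the counter, x along the blade to its tip. To be left alone, to the right of the work.
- stone: whetstone on a wooden base, loose, 150 (x) by 54 (y) by 36 mm (z), origin at the centre of its underside. To be left alone, to the right of the work.
- oil: red-brown oil bottle with a yellow label, standing loose, 56 mm diameter, 140 mm high, origin at the centre of its underside. To be left alone.
- mug: steel mug, standing loose, 76 mm diameter and 85 mm high, handle at its +y; origin at the centre of its underside. To be left alone.
- tin: small round tin of paste, standing loose, 60 mm diameter, 35 mm high, origin at the centre of its underside. To be left alone, between robot and work.

How it is judged (in metres and radians):
At the end, for the whole second after the job is handed in: All three offcuts lie at rest inside the pan, on its floor: each centre at least 12 mm past the mouth and between the walls. The brass bolster and the other things are within 20 mm of where they began (y of offcut0 in the frame of pan between 0.012 and 0.13 m and x of offcut0 in the frame of pan between -0.105 and 0.105 m and height (world z) of each of offcut0, offcut1, offcut2 below 0.016 m and linear speed of each of offcut0, offcut1, offcut2 below 0.01 m/s and y of offcut1 in the frame of pan between 0.012 and 0.13 m and x of offcut1 in the frame of pan between -0.105 and 0.105 m and y of offcut2 in the frame of pan between 0.012 and 0.13 m and x of offcut2 in the frame of pan between -0.105 and 0.105 m and distance of each of bolster, cleaver, paring, stone, oil, mug, tin from where it was at the start of the episode below 0.02 m); the robot touches nothing.
It fails at once if an offcut is lifted off the counter (its origin rises more than 20 mm) (height (world z) of any of offcut0, offcut1, offcut2 above 0.02 m).
It fails at once if the brass bolster is moved more than 20 mm (distance of bolster from where it was at the start of the episode above 0.02 m).
It fails at once if a knife is moved more than 20 mm (distance of any of cleaver, paring from where it was at the start of the episode above 0.02 m).
It fails at once if the whetstone, oil bottle, mug or tin is moved more than 20 mm (distance of any of stone, oil, mug, tin from where it was at the start of the episode above 0.02 m).
It fails at once if an offcut is pushed with the arm or the gripper's body instead of the fingers (contact force between the arm and offcut0 above 2 N or contact force between the arm and offcut1 above 2 N or contact force between the arm and offcut2 above 2 N).
It also fails if it takes over 59 s, if anything falls off the work surface, if the arm or the gripper's body presses on something with over 40 N, if the wrist force passes 120 N, or if a joint passes its speed limit or range.

## Working session

There is one attempt and no reset: what is moved stays moved. The work goes in short steps, Python scripts to look and compute and a tool call to move; the robot and the scene stay as the last step left them, time stands still between calls to the robot, and variables do not carry over. Pictures are saved under pics/ and viewed, at most 10 in all, crops included, and the job is handed in when it is done.

Besides the shell and the picture viewer there is one more tool, called after "Request:" in YAML: its name, and indented under it one key for each argument. servo_tool: Moves the arm, as the interface text tells. Its arguments: {"type":"object","properties":{"steps":{"type":"array"},"newtons":{"type":"number"}},"required":["steps"]}

```bash
mkdir -p pics; ls
python3 - <<'E'
from rig import env
import cv2,numpy as np
im,d=env.get_image("top")
cv2.imwrite("pics/top0.png",im[:,:,::-1]); np.savez("pics/top0.npz",im=im,d=d)
m=env.camera_model("top");print(m)
s=env.observe();print(s["time_s"],s["position"],s["tool_rot"],s["grip_width"],env.tcp_to_tips)
E
```

```text
pics
{'fovy': 49.164790134110035, 'cx': 250.29354785458793, 'cy': 191.5129635063085, 'dist_coeffs': array([-0.08377987,  0.        ,  0.        ,  0.        ,  0.        ]), 'T': array([[ 0.00814479, -0.9964771 ,  0.08346887,  0.48102923],
       [-0.99976145, -0.00642302,  0.02087556, -0.03279855],
       [-0.02026589, -0.08361899, -0.9962917 ,  1.23231517],
       [ 0.        ,  0.        ,  0.        ,  1.        ]])}
0.05 [0.22301898 0.50245596 0.24971973] [[-9.13980033e-01  4.05758328e-01 -8.23767574e-04]
 [ 4.05759075e-01  9.13979294e-01 -1.19300586e-03]
 [ 2.68834442e-04 -1.42463471e-03 -9.99998949e-01]] 0.08576098964401767 0.019
```

View pics/top0.png

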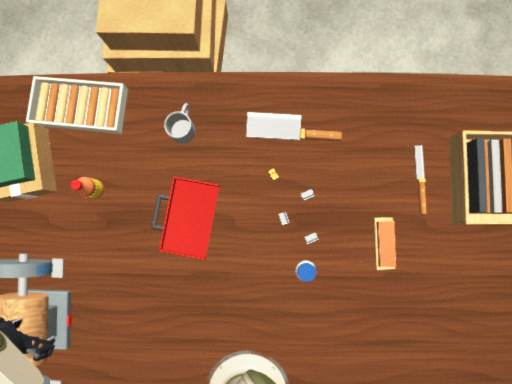

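The top view shows the red pan around (190,218) with its mouth facing right. The offcuts are at (283,218), (307,195) and (311,238), the bolster at (273,174) and the blue tin at (306,271). Next I'll measure them.

```bash
cat > h.py <<'E'
import cv2,numpy as np
def ray(m,uv,z):
    f=192/np.tan(np.radians(m["fovy"]/2));K=np.array([[f,0,m["cx"]],[0,f,m["cy"]],[0,0,1]])
    p=cv2.undistortPoints(np.array(uv,float).reshape(-1,1,2),K,m["dist_coeffs"])[:,0]
    T=m["T"];d=np.c_[p,np.ones(len(p))]@T[:3,:3].T;o=T[:3,3]
    return (o+d*((z-o[2])/d[:,2])[:,None])[:,:2]
def blobs(mask,amin=15):
    cs,_=cv2.findContours(mask.astype(np.uint8),cv2.RETR_EXTERNAL,cv2.CHAIN_APPROX_NONE)
    return [c for c in cs if cv2.contourArea(c)>amin]
def offcuts(im,m,win=(100,330,150,290)):
    h=cv2.cvtColor(im,cv2.COLOR_RGB2HSV).astype(int)
    k=(h[...,1]<70)&(h[...,2]>110)
    w=np.zeros_like(k);w[win[2]:win[3],win[0]:win[1]]=1
    out=[]
    for c in blobs(k&w):
        r=cv2.minAreaRect(ray(m,c.reshape(-1,2),.010).astype(np.float32));mo=cv2.moments(c)
        out.append((np.round([mo['m10']/mo['m00'],mo['m01']/mo['m00']],1),np.round(r[0],3),np.round(r[1],3),round(r[2],1)))
    return out
E
python3 - <<'E'
from rig import env
from h import *
im=np.load("pics/top0.npz")["im"];m=env.camera_model("top")
for o in offcuts(im,m):print("steel",*o)
h=cv2.cvtColor(im,cv2.COLOR_RGB2HSV).astype(int)
H,S,V=h[...,0],h[...,1],h[...,2]
red=((H<5)|(H>175))&(S>180)&(V>120); red[:,:150]=0
for c in blobs(red,300):
    q=cv2.approxPolyDP(cv2.convexHull(c),5,True).reshape(-1,2);print("pan",q.tolist(),ray(m,q,.025).round(3).tolist(),ray(m,q,0).round(3).tolist())
y=(H>18)&(H<32)&(S>150)&(V>150);y[:,:260]=0;y[:,290:]=0;y[:165]=0;y[185:]=0
for c in blobs(y,10):print("bolster",c.reshape(-1,2).mean(0),ray(m,[c.reshape(-1,2).mean(0)],.02),cv2.minAreaRect(ray(m,c.reshape(-1,2),.02).astype(np.float32)))
b=(H>100)&(H<125)&(S>150);
for c in blobs(b,100):print("tin",cv2.minEnclosingCircle(ray(m,c.reshape(-1,2),.035).astype(np.float32)))
crop=im[150:300,140:340];cv2.imwrite("pics/crop0.png",cv2.resize(crop,None,fx=4,fy=4,interpolation=cv2.INTER_CUBIC)[:,:,::-1])
E
```

```text
steel [302.8 264.7] [ 0.362 -0.162] [0.04  0.059] 42.9
steel [311.  237.8] [ 0.45  -0.184] [0.023 0.036] 23.4
steel [283.5 218. ] [ 0.507 -0.104] [0.034 0.023] 18.6
steel [306.9 194.4] [ 0.576 -0.173] [0.022 0.037] 23.5
pan [[173, 177], [218, 185], [204, 259], [159, 250]] [[0.623, 0.218], [0.601, 0.086], [0.387, 0.124], [0.411, 0.254]] [[0.626, 0.223], [0.603, 0.089], [0.385, 0.127], [0.41, 0.26]]
tin ((0.35504618287086487, -0.16817036271095276), 0.024469044059515)
```

View pics/crop0.png

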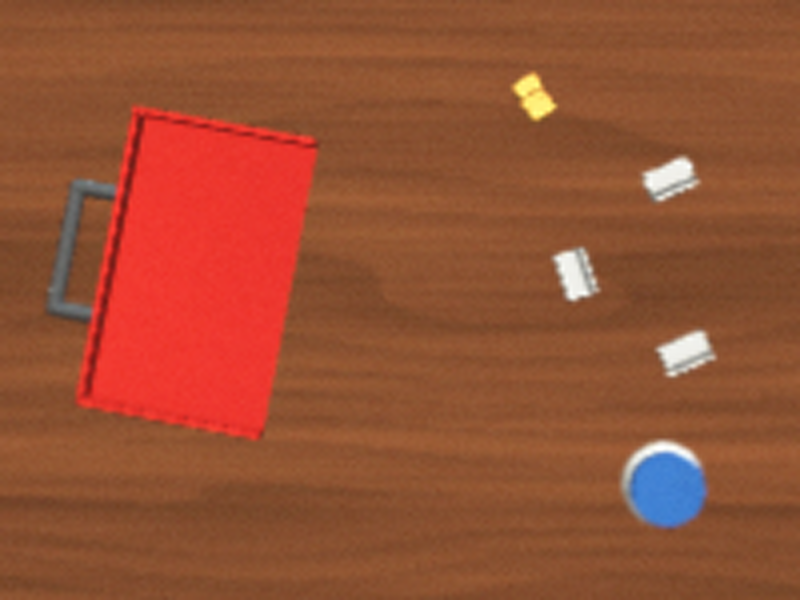

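The crop shows the bolster at crop (534,96), which is full-image (273.5,174) and about (0.633,-0.075) in world. The mouth edge runs from (317,143) to (262,437) in the crop, so the pan's +y points about 80° in world. I'll sweep the nearest offcut B first, going above it now with the fingers closing.

Request:
servo_tool:
  steps:
    - {"tx": 1.66,"ty": -3.62,"yaw": -2.64,"claw": 0}
    - {"tx": 1.66,"ty": -3.62,"yaw": -2.64,"claw": 0}
    - {"tx": 1.66,"ty": -3.62,"yaw": -2.64,"claw": 0}
    - {"tx": 1.66,"ty": -3.62,"yaw": -2.64,"claw": 0}
    - {"tx": 1.66,"ty": -3.62,"yaw": -2.64,"claw": 0}
    - {"tx": 1.66,"ty": -3.62,"yaw": -2.64,"claw": 0}
    - {"tx": 1.66,"ty": -3.62,"yaw": -2.64,"claw": 0}
    - {"tx": 1.66,"ty": -3.62,"yaw": -2.64,"claw": 0}
    - {"tx": 1.66,"ty": -3.62,"yaw": -2.64,"claw": 0}
    - {"tx": 1.66,"ty": -3.62,"yaw": -2.64,"claw": 0}
    - {"tx": 1.66,"ty": -3.62,"yaw": -2.64,"claw": 0}
    - {"tx": 1.66,"ty": -3.62,"yaw": -2.64,"claw": 0}
    - {"tx": 1.66,"ty": -3.62,"yaw": -2.64,"claw": 0}
    - {"tx": 1.66,"ty": -3.62,"yaw": -2.64,"claw": 0}
    - {"tx": 1.66,"ty": -3.62,"yaw": -2.64,"claw": 0}
    - {"tx": 1.66,"ty": -3.62,"yaw": -2.64,"claw": 0}
    - {"tx": 1.66,"ty": -3.62,"yaw": -2.64,"claw": 0}
    - {"tx": 1.66,"ty": -3.62,"yaw": -2.64,"claw": 0}

```text
invalid input at $.steps[0]: expected keys tx, ty, tz, yaw, claw
```

Request:
servo_tool:
  steps:
    - {"tx": 1.66,"ty": -3.62,"tz": 0,"yaw": -2.64,"claw": 0}
    - {"tx": 1.66,"ty": -3.62,"tz": 0,"yaw": -2.64,"claw": 0}
    - {"tx": 1.66,"ty": -3.62,"tz": 0,"yaw": -2.64,"claw": 0}
    - {"tx": 1.66,"ty": -3.62,"tz": 0,"yaw": -2.64,"claw": 0}
    - {"tx": 1.66,"ty": -3.62,"tz": 0,"yaw": -2.64,"claw": 0}
    - {"tx": 1.66,"ty": -3.62,"tz": 0,"yaw": -2.64,"claw": 0}
    - {"tx": 1.66,"ty": -3.62,"tz": 0,"yaw": -2.64,"claw": 0}
    - {"tx": 1.66,"ty": -3.62,"tz": 0,"yaw": -2.64,"claw": 0}
    - {"tx": 1.66,"ty": -3.62,"tz": 0,"yaw": -2.64,"claw": 0}
    - {"tx": 1.66,"ty": -3.62,"tz": 0,"yaw": -2.64,"claw": 0}
    - {"tx": 1.66,"ty": -3.62,"tz": 0,"yaw": -2.64,"claw": 0}
    - {"tx": 1.66,"ty": -3.62,"tz": 0,"yaw": -2.64,"claw": 0}
    - {"tx": 1.66,"ty": -3.62,"tz": 0,"yaw": -2.64,"claw": 0}
    - {"tx": 1.66,"ty": -3.62,"tz": 0,"yaw": -2.64,"claw": 0}
    - {"tx": 1.66,"ty": -3.62,"tz": 0,"yaw": -2.64,"claw": 0}
    - {"tx": 1.66,"ty": -3.62,"tz": 0,"yaw": -2.64,"claw": 0}
    - {"tx": 1.66,"ty": -3.62,"tz": 0,"yaw": -2.64,"claw": 0}
    - {"tx": 1.66,"ty": -3.62,"tz": 0,"yaw": -2.64,"claw": 0}

```text
time_s: 1.85
position: [0.5222, -0.1505, 0.2499]
tool_rot: [[-0.316, 0.949, -0.001], [0.949, 0.316, 0.001], [0.001, -0.001, -1.0]]
ft_force: [0.3, 0.4, 0.6]
grip_width: -0.0
gripper_force: 0.0
```

Run:
```python
from rig import env
from h import *
m=env.camera_model("wrist")
im,d=env.get_image("wrist")
cv2.imwrite("pics/w0.png",im[:,:,::-1])
for o in offcuts(im,m,(0,512,0,384)):print(*o)
h=cv2.cvtColor(im,cv2.COLOR_RGB2HSV).astype(int)
y=(h[...,0]>18)&(h[...,0]<32)&(h[...,1]>130)&(h[...,2]>140)
for c in blobs(y,60):print("brass",c.reshape(-1,2).mean(0),cv2.minAreaRect(ray(m,c.reshape(-1,2),.02).astype(np.float32)))
```

```text
[111.6 373.6] [ 0.392 -0.565] [0.062 0.013] 60.7
[425.8 355.3] [ 0.89  -0.359] [0.017 0.049] 20.9
[ 96.3 353.8] [ 0.36  -0.528] [0.034 0.055] 20.4
[117.5 280.2] [ 0.375 -0.375] [0.043 0.014] 21.5
[499.2 321.6] [ 0.979 -0.285] [0.067 0.252] 34.1
[266.5 242.8] [ 0.568 -0.248] [0.016 0.059] 16.8
[250.  242.9] [ 0.544 -0.256] [0.016 0.059] 18.2
[289.1 196.6] [ 0.573 -0.169] [0.024 0.037] 23.5
[199.2 176.2] [ 0.448 -0.181] [0.025 0.037] 23.7
[257.2 132.9] [ 0.505 -0.101] [0.035 0.023] 18.4
[147.5 140.9] [ 0.365 -0.159] [0.039 0.059] 25.3
[450.8 173. ] [ 0.774 -0.072] [0.16  0.077] 87.0
```

View pics/w0.png

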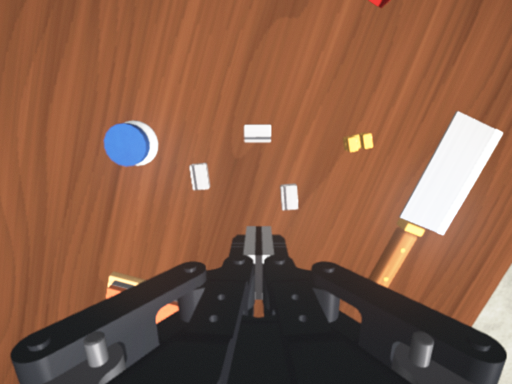

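The wrist view shows B at (257,133), A at (199,176), C at (289,197) and the bolster at (360,142). Positions agree with the top view to 3 mm. Next I'll lower the tool behind B and plan all three sweeps.

```bash
cat > plan.py <<'E'
import numpy as np
M=np.array([.494,.106]);e=np.array([np.cos(np.radians(-10)),np.sin(np.radians(-10))]);d=np.array([-e[1],e[0]])
def plan(P,th,th1,n0,n1,dend,off=.022,s0=.010,s=.012,name=""):
    P=np.array(P,float);u=lambda t:np.array([np.cos(np.radians(t)),np.sin(np.radians(t))])
    C=P+off*u(th);rows=[];i=0;p=P.copy();t=th
    while (C-M)@d<dend:
        C=C+(s0 if i<n0 else s)*u(t)
        if n0<=i<n0+n1:t+=(th1-th)/n1
        q=C-off*u(t);r=np.round((q-p)*100,1);rows.append((float(r[0]),float(r[1]),round((th1-th)/n1,1) if n0<=i<n0+n1 else 0));p=p+r/100;i+=1
    print(name,len(rows),rows,"C pan e,d",((C-M)@e).round(3),((C-M)@d).round(3))
E
python3 - <<'E'
from plan import *
U=lambda t:np.array([np.cos(np.radians(t)),np.sin(np.radians(t))])
plan((.5222,-.1505),108.4,80,4,14,.09,name="B")
A=np.array([.449,-.182]);C=np.array([.5745,-.171])
for nm,X,n1,de in(("A",A,14,.06),("C",C,24,.06)):
    P=X-.053*U(113.4);print(nm,"start",P.round(4));plan(P,113.4,80,4,n1,de,off=.028,name=nm)
E
```

```text
B 29 [(-0.3, 0.9, 0), (-0.3, 1.0, 0), (-0.3, 0.9, 0), (-0.4, 1.0, 0), (-0.4, 1.1, -2.0), (-0.4, 1.1, -2.0), (-0.4, 1.2, -2.0), (-0.3, 1.1, -2.0), (-0.3, 1.2, -2.0), (-0.3, 1.2, -2.0), (-0.2, 1.2, -2.0), (-0.1, 1.2, -2.0), (-0.2, 1.2, -2.0), (-0.1, 1.2, -2.0), (0.0, 1.2, -2.0), (0.0, 1.2, -2.0), (0.1, 1.2, -2.0), (0.0, 1.2, -2.0), (0.3, 1.2, 0), (0.2, 1.1, 0), (0.2, 1.2, 0), (0.2, 1.2, 0), (0.2, 1.2, 0), (0.2, 1.2, 0), (0.2, 1.1, 0), (0.2, 1.2, 0), (0.2, 1.2, 0), (0.2, 1.2, 0), (0.2, 1.2, 0)] C pan e,d -0.001 0.099
A start [ 0.47   -0.2306]
A 34 [(-0.4, 0.9, 0), (-0.4, 0.9, 0), (-0.4, 1.0, 0), (-0.4, 0.9, 0), (-0.6, 1.0, -2.4), (-0.5, 1.1, -2.4), (-0.5, 1.1, -2.4), (-0.5, 1.1, -2.4), (-0.4, 1.2, -2.4), (-0.3, 1.1, -2.4), (-0.3, 1.2, -2.4), (-0.3, 1.2, -2.4), (-0.2, 1.2, -2.4), (-0.1, 1.2, -2.4), (-0.1, 1.2, -2.4), (-0.1, 1.2, -2.4), (-0.0, 1.2, -2.4), (0.0, 1.2, -2.4), (0.2, 1.2, 0), (0.3, 1.2, 0), (0.2, 1.1, 0), (0.2, 1.2, 0), (0.2, 1.2, 0), (0.2, 1.2, 0), (0.2, 1.2, 0), (0.2, 1.1, 0), (0.2, 1.2, 0), (0.2, 1.2, 0), (0.2, 1.2, 0), (0.2, 1.2, 0), (0.2, 1.2, 0), (0.3, 1.1, 0), (0.2, 1.2, 0), (0.2, 1.2, 0)] C pan e,d -0.053 0.071
C start [ 0.5955 -0.2196]
C 31 [(-0.4, 0.9, 0), (-0.4, 0.9, 0), (-0.4, 1.0, 0), (-0.4, 0.9, 0), (-0.5, 1.0, -1.4), (-0.5, 1.1, -1.4), (-0.5, 1.1, -1.4), (-0.5, 1.1, -1.4), (-0.4, 1.2, -1.4), (-0.4, 1.1, -1.4), (-0.4, 1.1, -1.4), (-0.4, 1.2, -1.4), (-0.3, 1.2, -1.4), (-0.3, 1.1, -1.4), (-0.2, 1.2, -1.4), (-0.3, 1.2, -1.4), (-0.2, 1.2, -1.4), (-0.2, 1.1, -1.4), (-0.1, 1.2, -1.4), (-0.1, 1.2, -1.4), (-0.1, 1.2, -1.4), (-0.1, 1.2, -1.4), (-0.0, 1.2, -1.4), (-0.0, 1.2, -1.4), (0.0, 1.2, -1.4), (0.1, 1.2, -1.4), (0.0, 1.2, -1.4), (0.2, 1.2, -1.4), (0.2, 1.2, 0), (0.2, 1.2, 0), (0.2, 1.2, 0)] C pan e,d 0.034 0.061
```

Request:
servo_tool:
  steps:
    - {"tx": 0,"ty": 0,"tz": -4.5,"yaw": 0,"claw": 0}
    - {"tx": 0,"ty": 0,"tz": -4.5,"yaw": 0,"claw": 0}
    - {"tx": 0,"ty": 0,"tz": -4.5,"yaw": 0,"claw": 0}
    - {"tx": 0,"ty": 0,"tz": -4.5,"yaw": 0,"claw": 0}
    - {"tx": 0,"ty": 0,"tz": -2.5,"yaw": 0,"claw": 0}
    - {"tx": 0,"ty": 0,"tz": -1.5,"yaw": 0,"claw": 0}
    - {"tx": 0,"ty": 0,"tz": -0.7,"yaw": 0,"claw": 0}

```text
time_s: 2.6
position: [0.5212, -0.1485, 0.0216]
tool_rot: [[-0.318, 0.948, -0.003], [0.948, 0.318, 0.002], [0.002, -0.002, -1.0]]
ft_force: [-0.5, -0.0, 0.5]
grip_width: 0.0003
gripper_force: 0.0
```

Request:
servo_tool:
  steps:
    - {"tx": -0.3,"ty": 0.9,"tz": 0,"yaw": 0,"claw": 0}
    - {"tx": -0.3,"ty": 1.0,"tz": 0,"yaw": 0,"claw": 0}
    - {"tx": -0.3,"ty": 0.9,"tz": 0,"yaw": 0,"claw": 0}
    - {"tx": -0.4,"ty": 1.0,"tz": 0,"yaw": 0,"claw": 0}
    - {"tx": -0.4,"ty": 1.1,"tz": 0,"yaw": -2,"claw": 0}
    - {"tx": -0.4,"ty": 1.1,"tz": 0,"yaw": -2,"claw": 0}
    - {"tx": -0.4,"ty": 1.2,"tz": 0,"yaw": -2,"claw": 0}
    - {"tx": -0.3,"ty": 1.1,"tz": 0,"yaw": -2,"claw": 0}
    - {"tx": -0.3,"ty": 1.2,"tz": 0,"yaw": -2,"claw": 0}
    - {"tx": -0.3,"ty": 1.2,"tz": 0,"yaw": -2,"claw": 0}

```text
time_s: 3.6
position: [0.4879, -0.0411, 0.024]
tool_rot: [[-0.113, 0.994, 0.002], [0.994, 0.113, -0.001], [-0.001, 0.001, -1.0]]
ft_force: [0.5, -1.5, 1.0]
grip_width: -0.0001
gripper_force: 0.7
```

Run:
```python
from rig import env
from h import *
m=env.camera_model("wrist");im,d=env.get_image("wrist")
cv2.imwrite("pics/w1.png",im[:,:,::-1])
```

```text
(no output)
```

View pics/w1.png

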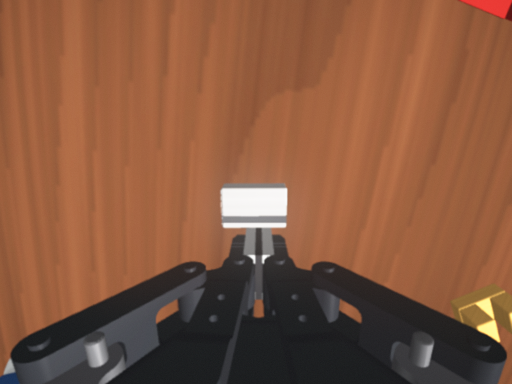

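B sits flush against the tips at (254,207), about 2.5 mm off centre, and the bolster is undisturbed at (482,312). I'll continue into the pan.

Request:
servo_tool:
  steps:
    - {"tx": -0.3,"ty": 1.2,"tz": 0,"yaw": -2,"claw": 0}
    - {"tx": -0.2,"ty": 1.2,"tz": 0,"yaw": -2,"claw": 0}
    - {"tx": -0.2,"ty": 1.2,"tz": 0,"yaw": -2,"claw": 0}
    - {"tx": -0.1,"ty": 1.2,"tz": 0,"yaw": -2,"claw": 0}
    - {"tx": 0,"ty": 1.2,"tz": 0,"yaw": -2,"claw": 0}
    - {"tx": 0,"ty": 1.2,"tz": 0,"yaw": -2,"claw": 0}
    - {"tx": 0.1,"ty": 1.2,"tz": 0,"yaw": -2,"claw": 0}
    - {"tx": 0,"ty": 1.2,"tz": 0,"yaw": -2,"claw": 0}
    - {"tx": 0.2,"ty": 1.2,"tz": 0,"yaw": 0,"claw": 0}
    - {"tx": 0.2,"ty": 1.2,"tz": 0,"yaw": 0,"claw": 0}
    - {"tx": 0.2,"ty": 1.2,"tz": 0,"yaw": 0,"claw": 0}
    - {"tx": 0.2,"ty": 1.2,"tz": 0,"yaw": 0,"claw": 0}

```text
time_s: 4.85
position: [0.4891, 0.103, 0.0234]
tool_rot: [[0.164, 0.987, 0.0], [0.987, -0.164, -0.0], [-0.0, 0.0, -1.0]]
ft_force: [-0.0, -0.7, 0.4]
grip_width: -0.0001
gripper_force: 0.7
```

Run:
```python
from rig import env
from h import *
from plan import *
m=env.camera_model("wrist");im,_=env.get_image("wrist")
for o in offcuts(im,m,(190,330,130,240)):
    print(*o,"pan",((o[1]-M)@e).round(3),((o[1]-M)@d).round(3))
```

```text
[254.5 207.7] [0.49  0.123] [0.03  0.034] 80.5 pan -0.007 0.016
```

Request:
servo_tool:
  steps:
    - {"tx": 0.2,"ty": 1.2,"tz": 0,"yaw": 0,"claw": 0}
    - {"tx": 0.2,"ty": 1.2,"tz": 0,"yaw": 0,"claw": 0}
    - {"tx": 0.2,"ty": 1.2,"tz": 0,"yaw": 0,"claw": 0}
    - {"tx": 0.2,"ty": 1.2,"tz": 0,"yaw": 0,"claw": 0}
    - {"tx": 0.2,"ty": 1.2,"tz": 0,"yaw": 0,"claw": 0}
    - {"tx": 0.2,"ty": 1.0,"tz": 0,"yaw": 0,"claw": 0}
    - {"tx": -0.2,"ty": -1.0,"tz": 0,"yaw": 0,"claw": 0}
    - {"tx": -0.4,"ty": -2.0,"tz": 0,"yaw": 0,"claw": 0}
    - {"tx": 0,"ty": 0,"tz": 4,"yaw": 0,"claw": 0}
    - {"tx": 0,"ty": 0,"tz": 4,"yaw": 0,"claw": 0}
    - {"tx": 0,"ty": 0,"tz": 4,"yaw": 0,"claw": 0}

```text
time_s: 6.0
position: [0.4945, 0.1412, 0.1447]
tool_rot: [[0.165, 0.986, -0.001], [0.986, -0.165, -0.0], [-0.0, -0.001, -1.0]]
ft_force: [-0.3, -0.0, -0.4]
grip_width: -0.0
gripper_force: 0.0
```

Request:
servo_tool:
  steps:
    - {"tx": -0.2,"ty": -3.7,"tz": 0,"yaw": 3.3,"claw": 0}
    - {"tx": -0.2,"ty": -3.7,"tz": 0,"yaw": 3.3,"claw": 0}
    - {"tx": -0.2,"ty": -3.7,"tz": 0,"yaw": 3.3,"claw": 0}
    - {"tx": -0.2,"ty": -3.7,"tz": 0,"yaw": 3.3,"claw": 0}
    - {"tx": -0.2,"ty": -3.7,"tz": 0,"yaw": 3.3,"claw": 0}
    - {"tx": -0.2,"ty": -3.7,"tz": 0,"yaw": 3.3,"claw": 0}
    - {"tx": -0.2,"ty": -3.7,"tz": 0,"yaw": 3.3,"claw": 0}
    - {"tx": -0.2,"ty": -3.7,"tz": 0,"yaw": 3.3,"claw": 0}
    - {"tx": -0.2,"ty": -3.7,"tz": 0,"yaw": 3.3,"claw": 0}
    - {"tx": -0.3,"ty": -3.7,"tz": 0,"yaw": 3.3,"claw": 0}
    - {"tx": 0,"ty": 0,"tz": 0,"yaw": 0,"claw": 0}

```text
time_s: 7.1
position: [0.4732, -0.2321, 0.1431]
tool_rot: [[-0.396, 0.918, 0.0], [0.918, 0.396, -0.001], [-0.001, -0.0, -1.0]]
ft_force: [-0.5, 0.4, -0.2]
grip_width: -0.0001
gripper_force: 0.0
```

Run:
```python
from rig import env
from h import *
from plan import *
for n in("wrist","top"):
    m=env.camera_model(n);im,_=env.get_image(n)
    print(n)
    for o in offcuts(im,m,(100,450,50,240) if n=="wrist" else (100,330,150,255)): print(*o,"pan",((o[1]-M)@e).round(3),((o[1]-M)@d).round(3))
```

```text
wrist
[266.3 232.7] [ 0.498 -0.268] [0.009 0.014] 23.5 pan 0.069 -0.368
[250.2 232.5] [ 0.482 -0.274] [0.009 0.015] 17.3 pan 0.054 -0.376
[379.7 174. ] [ 0.572 -0.17 ] [0.027 0.035] 23.5 pan 0.125 -0.258
[254.1 131.9] [ 0.447 -0.181] [0.022 0.034] 23.3 pan 0.004 -0.291
[183.8  84.6] [ 0.369 -0.17 ] [0.057 0.029] 74.6 pan -0.075 -0.294
top
[318.1 241.9] [ 0.45  -0.197] [0.078 0.093] 89.8 pan 0.009 -0.306
[181.2 217.7] [0.505 0.194] [0.021 0.033] 79.7 pan -0.004 0.089
[306.9 194.4] [ 0.576 -0.173] [0.022 0.037] 23.5 pan 0.129 -0.261
```

B is inside the pan at e=-0.004, d=0.089. Next is A.

Request:
servo_tool:
  steps:
    - {"tx": -0.4,"ty": -0.2,"tz": -4,"yaw": 0,"claw": 0}
    - {"tx": 0,"ty": 0,"tz": -4,"yaw": 0,"claw": 0}
    - {"tx": 0,"ty": 0,"tz": -2.5,"yaw": 0,"claw": 0}
    - {"tx": 0,"ty": 0,"tz": -1.5,"yaw": 0,"claw": 0}
    - {"tx": -0.4,"ty": 0.9,"tz": 0,"yaw": 0,"claw": 0}
    - {"tx": -0.4,"ty": 0.9,"tz": 0,"yaw": 0,"claw": 0}
    - {"tx": -0.4,"ty": 1.0,"tz": 0,"yaw": 0,"claw": 0}
    - {"tx": -0.4,"ty": 0.9,"tz": 0,"yaw": 0,"claw": 0}
    - {"tx": -0.6,"ty": 1.0,"tz": 0,"yaw": -2.4,"claw": 0}
    - {"tx": -0.5,"ty": 1.1,"tz": 0,"yaw": -2.4,"claw": 0}
    - {"tx": -0.5,"ty": 1.1,"tz": 0,"yaw": -2.4,"claw": 0}
    - {"tx": -0.5,"ty": 1.1,"tz": 0,"yaw": -2.4,"claw": 0}

```text
time_s: 8.4
position: [0.4328, -0.1492, 0.0241]
tool_rot: [[-0.239, 0.971, 0.002], [0.971, 0.239, -0.001], [-0.001, 0.001, -1.0]]
ft_force: [0.5, -0.6, 0.8]
grip_width: 0.0001
gripper_force: 0.4
```

```bash
cat > look.py <<'E'
from rig import env
from h import *
from plan import *
s=env.observe();m=env.camera_model("wrist");im,_=env.get_image("wrist")
R=s["tool_rot"]
for o in offcuts(im,m,(170,350,100,240)):
    v=np.array([*(o[1]-s["position"][:2]),0]);print(*o,"pan",((o[1]-M)@e).round(3),((o[1]-M)@d).round(3),"ahead",(v@R[:,0]).round(4),"right",(v@R[:,1]).round(4),"heading",np.degrees(np.arctan2(R[1,0],R[0,0])).round(1))
E
python3 look.py
```

```text
[255.4 196.6] [ 0.425 -0.125] [0.023 0.043] 13.8 pan -0.028 -0.239 ahead 0.0253 right -0.0018 heading 103.9
```

A follows flush and only 2 mm off centre, so I'll continue.

Request:
servo_tool:
  steps:
    - {"tx": -0.4,"ty": 1.2,"tz": 0,"yaw": -2.4,"claw": 0}
    - {"tx": -0.3,"ty": 1.1,"tz": 0,"yaw": -2.4,"claw": 0}
    - {"tx": -0.3,"ty": 1.2,"tz": 0,"yaw": -2.4,"claw": 0}
    - {"tx": -0.3,"ty": 1.2,"tz": 0,"yaw": -2.4,"claw": 0}
    - {"tx": -0.2,"ty": 1.2,"tz": 0,"yaw": -2.4,"claw": 0}
    - {"tx": -0.1,"ty": 1.2,"tz": 0,"yaw": -2.4,"claw": 0}
    - {"tx": -0.1,"ty": 1.2,"tz": 0,"yaw": -2.4,"claw": 0}
    - {"tx": -0.1,"ty": 1.2,"tz": 0,"yaw": -2.4,"claw": 0}

```text
time_s: 9.25
position: [0.4151, -0.0544, 0.0239]
tool_rot: [[0.092, 0.996, 0.001], [0.996, -0.092, -0.001], [-0.001, 0.001, -1.0]]
ft_force: [0.4, -0.2, 0.6]
grip_width: -0.0
gripper_force: 0.4
```

```bash
python3 look.py
```

```text
[255.6 196.7] [ 0.415 -0.029] [0.043 0.023] 84.6 pan -0.054 -0.147 ahead 0.0253 right -0.0024 heading 84.7
```

Request:
servo_tool:
  steps:
    - {"tx": 0,"ty": 1.2,"tz": 0,"yaw": -2.4,"claw": 0}
    - {"tx": 0,"ty": 1.2,"tz": 0,"yaw": -2.4,"claw": 0}
    - {"tx": 0.2,"ty": 1.2,"tz": 0,"yaw": 0,"claw": 0}
    - {"tx": 0.2,"ty": 1.2,"tz": 0,"yaw": 0,"claw": 0}
    - {"tx": 0.2,"ty": 1.2,"tz": 0,"yaw": 0,"claw": 0}
    - {"tx": 0.2,"ty": 1.2,"tz": 0,"yaw": 0,"claw": 0}
    - {"tx": 0.2,"ty": 1.2,"tz": 0,"yaw": 0,"claw": 0}
    - {"tx": 0.2,"ty": 1.2,"tz": 0,"yaw": 0,"claw": 0}
    - {"tx": 0.2,"ty": 1.2,"tz": 0,"yaw": 0,"claw": 0}
    - {"tx": 0.2,"ty": 1.2,"tz": 0,"yaw": 0,"claw": 0}
    - {"tx": 0.2,"ty": 1.2,"tz": 0,"yaw": 0,"claw": 0}

```text
time_s: 10.4
position: [0.4331, 0.0781, 0.0233]
tool_rot: [[0.175, 0.985, -0.0], [0.985, -0.175, 0.0], [0.0, -0.0, -1.0]]
ft_force: [-0.2, -1.4, 0.2]
grip_width: -0.0001
gripper_force: 0.4
```

```bash
python3 look.py
```

```text
[255.9 197.2] [0.436 0.104] [0.042 0.023] 80.2 pan -0.057 -0.012 ahead 0.026 right -0.0016 heading 79.9
```

Request:
servo_tool:
  steps:
    - {"tx": 0.2,"ty": 1.2,"tz": 0,"yaw": 0,"claw": 0}
    - {"tx": 0.2,"ty": 1.2,"tz": 0,"yaw": 0,"claw": 0}
    - {"tx": 0.2,"ty": 1.2,"tz": 0,"yaw": 0,"claw": 0}
    - {"tx": 0.2,"ty": 1.2,"tz": 0,"yaw": 0,"claw": 0}
    - {"tx": 0.2,"ty": 1.2,"tz": 0,"yaw": 0,"claw": 0}
    - {"tx": 0.2,"ty": 1.0,"tz": 0,"yaw": 0,"claw": 0}
    - {"tx": -0.2,"ty": -1.0,"tz": 0,"yaw": 0,"claw": 0}
    - {"tx": -0.4,"ty": -2.0,"tz": 0,"yaw": 0,"claw": 0}
    - {"tx": 0,"ty": 0,"tz": 4,"yaw": 0,"claw": 0}
    - {"tx": 0,"ty": 0,"tz": 4,"yaw": 0,"claw": 0}
    - {"tx": 0,"ty": 0,"tz": 4,"yaw": 0,"claw": 0}

```text
time_s: 11.55
position: [0.4385, 0.1163, 0.1447]
tool_rot: [[0.176, 0.984, -0.001], [0.984, -0.176, -0.0], [-0.0, -0.001, -1.0]]
ft_force: [1.2, -0.4, -0.8]
grip_width: 0.0001
gripper_force: 0.0
```

Request:
servo_tool:
  steps:
    - {"tx": 1.55,"ty": -3.4,"tz": 0,"yaw": 3.35,"claw": 0}
    - {"tx": 1.55,"ty": -3.4,"tz": 0,"yaw": 3.35,"claw": 0}
    - {"tx": 1.55,"ty": -3.4,"tz": 0,"yaw": 3.35,"claw": 0}
    - {"tx": 1.55,"ty": -3.4,"tz": 0,"yaw": 3.35,"claw": 0}
    - {"tx": 1.55,"ty": -3.4,"tz": 0,"yaw": 3.35,"claw": 0}
    - {"tx": 1.55,"ty": -3.4,"tz": 0,"yaw": 3.35,"claw": 0}
    - {"tx": 1.55,"ty": -3.4,"tz": 0,"yaw": 3.35,"claw": 0}
    - {"tx": 1.55,"ty": -3.4,"tz": 0,"yaw": 3.35,"claw": 0}
    - {"tx": 1.55,"ty": -3.4,"tz": 0,"yaw": 3.35,"claw": 0}
    - {"tx": 1.55,"ty": -3.4,"tz": 0,"yaw": 3.35,"claw": 0}
    - {"tx": 0,"ty": 0,"tz": 0,"yaw": 0,"claw": 0}

```text
time_s: 12.65
position: [0.5943, -0.2276, 0.1425]
tool_rot: [[-0.396, 0.918, 0.0], [0.918, 0.396, -0.001], [-0.001, -0.0, -1.0]]
ft_force: [-0.4, 0.2, 1.2]
grip_width: 0.0002
gripper_force: 0.0
```

```bash
python3 look.py
```

```text
[266.4 232.4] [ 0.619 -0.263] [0.009 0.014] 24.0 pan 0.187 -0.342 ahead -0.0423 right 0.0087 heading 113.3
[250.1 232.7] [ 0.603 -0.27 ] [0.008 0.014] 23.0 pan 0.173 -0.351 ahead -0.0424 right -0.0088 heading 113.3
[262.1 126.7] [ 0.573 -0.169] [0.023 0.035] 22.8 pan 0.126 -0.257 ahead 0.0623 right 0.0036 heading 113.3
```

Request:
servo_tool:
  steps:
    - {"tx": 0.3,"ty": 0.1,"tz": -4,"yaw": 0,"claw": 0}
    - {"tx": 0,"ty": 0,"tz": -4,"yaw": 0,"claw": 0}
    - {"tx": 0,"ty": 0,"tz": -2.5,"yaw": 0,"claw": 0}
    - {"tx": 0,"ty": 0,"tz": -1.5,"yaw": 0,"claw": 0}
    - {"tx": -0.4,"ty": 0.9,"tz": 0,"yaw": 0,"claw": 0}
    - {"tx": -0.4,"ty": 0.9,"tz": 0,"yaw": 0,"claw": 0}
    - {"tx": -0.4,"ty": 0.9,"tz": 0,"yaw": 0,"claw": 0}
    - {"tx": -0.4,"ty": 0.9,"tz": 0,"yaw": 0,"claw": 0}
    - {"tx": -0.4,"ty": 0.9,"tz": 0,"yaw": 0,"claw": 0}
    - {"tx": -0.5,"ty": 1.0,"tz": 0,"yaw": -1.4,"claw": 0}
    - {"tx": -0.5,"ty": 1.1,"tz": 0,"yaw": -1.4,"claw": 0}
    - {"tx": -0.5,"ty": 1.1,"tz": 0,"yaw": -1.4,"claw": 0}

```text
time_s: 13.9
position: [0.5619, -0.1443, 0.024]
tool_rot: [[-0.329, 0.944, 0.001], [0.944, 0.329, -0.001], [-0.001, 0.001, -1.0]]
ft_force: [0.9, -1.0, 0.9]
grip_width: -0.0002
gripper_force: 0.7
```

```bash
python3 look.py
```

```text
[256.6 196.7] [ 0.552 -0.12 ] [0.023 0.043] 19.1 pan 0.096 -0.212 ahead 0.0262 right -0.0013 heading 109.2
```

C is flush too, so I'll continue.

Request:
servo_tool:
  steps:
    - {"tx": -0.5,"ty": 1.1,"tz": 0,"yaw": -1.4,"claw": 0}
    - {"tx": -0.4,"ty": 1.2,"tz": 0,"yaw": -1.4,"claw": 0}
    - {"tx": -0.4,"ty": 1.1,"tz": 0,"yaw": -1.4,"claw": 0}
    - {"tx": -0.4,"ty": 1.1,"tz": 0,"yaw": -1.4,"claw": 0}
    - {"tx": -0.4,"ty": 1.2,"tz": 0,"yaw": -1.4,"claw": 0}
    - {"tx": -0.3,"ty": 1.2,"tz": 0,"yaw": -1.4,"claw": 0}
    - {"tx": -0.3,"ty": 1.1,"tz": 0,"yaw": -1.4,"claw": 0}
    - {"tx": -0.2,"ty": 1.2,"tz": 0,"yaw": -1.4,"claw": 0}
    - {"tx": -0.3,"ty": 1.2,"tz": 0,"yaw": -1.4,"claw": 0}
    - {"tx": -0.2,"ty": 1.2,"tz": 0,"yaw": -1.4,"claw": 0}
    - {"tx": -0.2,"ty": 1.1,"tz": 0,"yaw": -1.4,"claw": 0}

```text
time_s: 15.05
position: [0.5259, -0.0174, 0.0237]
tool_rot: [[-0.067, 0.998, 0.001], [0.998, 0.067, -0.0], [-0.0, 0.001, -1.0]]
ft_force: [-1.1, -1.6, 1.2]
grip_width: -0.0002
gripper_force: 0.6
```

```bash
python3 look.py
```

```text
[256.8 196.8] [0.523 0.008] [0.023 0.043] 4.1 pan 0.046 -0.091 ahead 0.0256 right -0.0012 heading 93.8
```

Request:
servo_tool:
  steps:
    - {"tx": -0.1,"ty": 1.2,"tz": 0,"yaw": -1.4,"claw": 0}
    - {"tx": -0.1,"ty": 1.2,"tz": 0,"yaw": -1.4,"claw": 0}
    - {"tx": -0.1,"ty": 1.2,"tz": 0,"yaw": -1.4,"claw": 0}
    - {"tx": -0.1,"ty": 1.2,"tz": 0,"yaw": -1.4,"claw": 0}
    - {"tx": 0,"ty": 1.2,"tz": 0,"yaw": -1.4,"claw": 0}
    - {"tx": 0,"ty": 1.2,"tz": 0,"yaw": -1.4,"claw": 0}
    - {"tx": 0,"ty": 1.2,"tz": 0,"yaw": -1.4,"claw": 0}
    - {"tx": 0.1,"ty": 1.2,"tz": 0,"yaw": -1.4,"claw": 0}
    - {"tx": 0.1,"ty": 1.2,"tz": 0,"yaw": -1.4,"claw": 0}
    - {"tx": 0.2,"ty": 1.2,"tz": 0,"yaw": -1.4,"claw": 0}
    - {"tx": 0.2,"ty": 1.2,"tz": 0,"yaw": 0,"claw": 0}
    - {"tx": 0.2,"ty": 1.0,"tz": 0,"yaw": 0,"claw": 0}

```text
time_s: 16.3
position: [0.5301, 0.1246, 0.0235]
tool_rot: [[0.175, 0.985, 0.0], [0.985, -0.175, -0.0], [-0.0, 0.0, -1.0]]
ft_force: [0.0, -1.0, 1.2]
grip_width: 0.0
gripper_force: 0.7
```

```bash
python3 look.py
```

```text
[257.1 196.8] [0.533 0.15 ] [0.042 0.022] 79.8 pan 0.031 0.05 ahead 0.0255 right -0.0016 heading 79.9
[192.1 121.6] [0.509 0.196] [0.021 0.023] 79.5 pan -0.001 0.091 ahead 0.0666 right -0.0333 heading 79.9
```

C is at d≈0.05, inside the pan. I'll back off, lift, and check with the top camera.

Request:
servo_tool:
  steps:
    - {"tx": -0.2,"ty": -1.0,"tz": 0,"yaw": 0,"claw": 0}
    - {"tx": -0.4,"ty": -2.0,"tz": 0,"yaw": 0,"claw": 0}
    - {"tx": 0,"ty": 0,"tz": 4,"yaw": 0,"claw": 0}
    - {"tx": 0,"ty": 0,"tz": 4,"yaw": 0,"claw": 0}
    - {"tx": 0,"ty": -4,"tz": 4,"yaw": 0,"claw": 0}
    - {"tx": -3,"ty": -4,"tz": 2,"yaw": 0,"claw": 0}
    - {"tx": -4,"ty": -2,"tz": 0,"yaw": 0,"claw": 0}
    - {"tx": -4,"ty": 0,"tz": 0,"yaw": 0,"claw": 0}
    - {"tx": -4,"ty": 0,"tz": 0,"yaw": 0,"claw": 0}
    - {"tx": 0,"ty": 0,"tz": 0,"yaw": 0,"claw": 0}

```text
time_s: 17.35
position: [0.3712, 0.0017, 0.1568]
tool_rot: [[0.178, 0.984, -0.004], [0.984, -0.178, 0.001], [0.0, -0.004, -1.0]]
ft_force: [0.2, 0.1, 1.2]
grip_width: 0.0002
gripper_force: 0.0
```

Run:
```python
from rig import env
from h import *
from plan import *
m=env.camera_model("top");im,_=env.get_image("top")
for o in offcuts(im,m,(150,225,150,260)): print(*o,"pan",((o[1]-M)@e).round(3),((o[1]-M)@d).round(3))
cv2.imwrite("pics/end.png",im[:,:,::-1])
```

```text
[221.1 255.5] [0.4   0.079] [0.026 0.023] 0.7 pan -0.088 -0.043
[187.4 236.3] [0.451 0.175] [0.034 0.021] 79.5 pan -0.054 0.06
[181.1 217.7] [0.505 0.194] [0.021 0.033] 79.8 pan -0.004 0.089
[196. 207.] [0.537 0.151] [0.034 0.021] 79.3 pan 0.035 0.052
```

View pics/end.png

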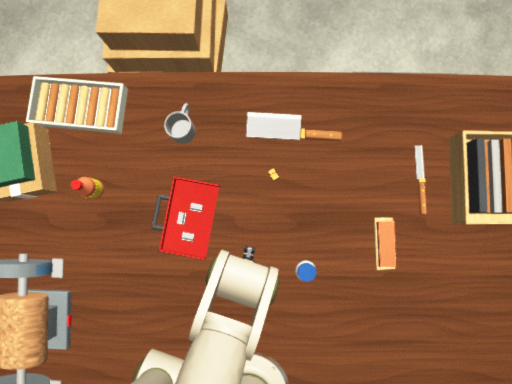

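The three offcuts lie in the pan at (181,218), (187,236) and (196,207). The bolster at (273,174) and everything else are where they began, so I'm handing in the job.

```bash
python3 -c "
from rig import env
print(env.close_job())"
```

```text
the job is handed in; nothing more can be done
None
```

I swept all three offcuts into the pan (centres 52–89 mm past the mouth); the last top view shows the bolster and everything else where they began, and I handed the job in at about 17 s of the 59 s allowed, with no verdict returned.

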